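Set the gel scanner's guide rail with the setting gauge

ROBOT

A 7-joint arm with a two-finger parallel gripper is mounted at the origin on the work surface. World frame = base frame: x ahead of the robot, y to its left, z up, the work surface at z = 0. Lengths are in mm, angles in rad, forces in N, time in s.
With the tool pointing down it reaches from about 425 to 1025 mm from the base axis. Payload 9.4 kg.
Tool frame: the origin (TCP) lies at the very end of the fingers, on their centre line; the grasp point (between the pads) lies 19 mm behind it; z points along the fingers, y is the line along which they close (so a half turn about z gives the same grasp; the last joint's range is limited). The gripper opens to 85 mm and grips with 20 to 120 N. Pads are 22 mm wide; open, the fingers measure 114 mm over their backs; the gripper's body (76 mm by 85 mm) begins 54 mm behind the grasp point. The pads swing forward as they close: fully open they stand 13 mm farther back than shut.
Start: joints at [1.048, 0.599, -0.003, 1.599, 0.002, 0.943, -0.08], TCP at [312.596, -654.147, 231.275] pointing down, gripper open.
Joint ranges: [-2.57, 2.57], [-0.35, 1.97], [-1.29, 1.29], [0.11, 2.56], [-1.05, 4.19], [0.11, 1.86], [-2.63, 2.63]. Speed limits (rad/s): [2.22, 2.22, 3.01, 3.01, 3.14, 3.14, 3.14].

INTERFACE

Orientations are given as [roll, pitch, yaw] about the fixed x, y, z axes, in that order (R = Rz(yaw) Ry(pitch) Rx(roll)).
In Python, from workcell import env, grab_frame, nets gives the robot as it stands.
- The arm moves only by the tool apply_moves, never from a script. Its argument "rows" is a list of rows, each a list of 2 entries, a list of its own where there are three numbers: the shift along the tool's x, y, z in cm, then the turn about the tool's z in rad. In form: [[[x, y, z], twist], ...]. A call has 1 to 5 rows; each row shifts and turns the commanded pose from where the row before left it, along the tool's axes as they then stand; what a row does not reach is not made up. A row lasts 1/8 s, in which the tool goes at most 62.5 mm and 10.7 degrees, less where a joint would pass 70% of its speed; a pose out of reach is approached as far as the arm can. A call with a gripper value outside its range is refused whole. "gripper" is the opening, from 0 (shut) to 1 (fully open), set as the call begins (left out, the last holds). The fingers move at their own pace and stop on an object; the grip force is fixed at half the most. Time passes only in rows, so rows that do not move let the fingers close. It gives the time, the measured TCP pose, the force, the opening and the grip force at its end, in the units of the state.
- env.read_state(): the state, without advancing time (a new reading comes with each control period).
- grab_frame(name): name is "side" or "top" or "wrist"; returns a dict with "image" (384x512x3 uint8, red, green, blue), "depth" (384x512 float32, mm along the optical axis (not along the pixel's ray), 0 where there is no reading), "vfov" (degrees; the focal length in pixels is half the picture's height over the tangent of half this angle, whatever the lens; pixels are square), "cx", "cy" (the principal point, pixels), "R" (3x3) and "t" (3): a world point X has camera coordinates R X + t; the wrist camera has in their place "T_tool_cam" (4x4, takes a point from camera to tool coordinates, whose origin is the TCP and whose axes are the flange's). Camera axes: x right, y down, z forward; pixel columns grow to the right and rows downward; lengths in mm; the calibration is good to about 2 mm. A picture is of the moment at which its call begins: read the wrist's pose just before it.
- env.job_done(): hands the job in; it is judged then, once.
Trained networks look in the newest picture that a camera, given by its name, has taken for a name from the list of things; names that differ only in an ending like _2 or _b are one class to them, and where a whole thing is asked for, a point or a joint stands for the part that bears it (a point fixed in the world has none). Each returns a list of dicts, best first, with "score" (0 to 1); they miss things now and then, are a little off and sometimes report something else, mostly with a low value. They report only what shows in the picture. A call takes as long as a camera call. They do not tell look-alikes from the thing itself.
- nets.search_frame(query, camera): "position" ([x, y, z] in mm, in world coordinates, good to about 4 mm: the middle of the surface that is visible of it).
- nets.place_of(query, camera): "position" ([x, y, z] in mm, in world coordinates, good to about 4 mm: a listed point, or the origin of a listed thing).
The state is a dict: "clock": time; "joint_pos": joint angles; "joint_vel": joint speeds; "joint_efforts": joint torques, N m; "eef_pos": TCP position; "tool_rot": TCP orientation; "contact_force": force on the tool from outside, world axes, zero at the start; "ft_torque": the same for the moment, N m; "width": finger opening in mm; "finger_force": force on a finger pad.
Only numpy, scipy, OpenCV 4.12 (cv2) and the standard library are available. Lean on these libraries where they do the work, as an engineer would, in place of code of your own. Each camera call takes 0.05 s, during which the arm holds its last target. There are 200 camera calls.

TASK

Set the guide rails of the gel scanner's loading track with the setting gauge: lay the gauge on the deck between the two rails and turn the eccentric bolt by its lever until the gauge can still slide but has no more than 3 mm of sideways play. Then, as the check, slide the gauge along the deck (do not lift it over) through the spring flap until it lies in the bay and the flap has sprung up behind it; leave the rail setting as it is. Do not disturb the bottle, beaker and tip box.

Things in the scene. Friction and masses are not known exactly. Their poses are not given: they have to be found in the camera images.
- track: White loading track of a gel scanner, fixed. Origin at bench level on the channel's middle line; y along the channel towards the bay, x across it towards the bolt, z up. Deck: y -115 to 8 mm, x -55 to 120, top 14 mm above the bench, the 110 mm long rails on it from y -110 to 0. Slot for the folding flap: y 8 to 34, x -22 to 22. Bay: y 34 to 140, see bay. All is open above, and the channel also at its -y end.
- bay (a point): Place for the gauge's middle on the bay floor, at x 0, y 85, z 14 mm of the track; axes as the track's. The floor, level with the deck, is 86 mm wide, the side walls (from y 8 mm) rise 12 mm over it; at y 140 mm a 44 mm high end housing is the stop. With the gauge's middle at y 75 to 99 mm the whole gauge is past the flap, which can stand up.
- ref_face (a point): Middle of the inner face of the fixed reference rail: dark steel bar 12 x 110 x 12 mm on the deck on the -x side, its top 26 mm above the bench, the point 20 mm above it; axes as the track's. Its place differs between units (face at x -27 to -33 mm of the track), so the lever angle alone does not tell the gap.
- rail_face (a point): Middle of the inner face of the movable rail: dark steel bar 10 x 110 x 12 mm on the deck on the +x side, its top 26 mm above the bench, the point 20 mm above it; axes as the track's. The bolt's eccentric moves it: face at x = 34 mm - 9 mm per rad of lever angle, in the track. The gap is this point's x minus ref_face's, along the track's x.
- cam (a joint): Angle (rad) of the lever on the eccentric bolt, growing counter-clockwise seen from above, -0.95 (widest gap) to 0.95 (narrowest); at 0 the lever points along the track's +x, away from the channel. Turning it counter-clockwise closes the gap, 0.9 mm per 0.1 rad. It starts too wide (gap over 64 mm). Friction (0.15 N m) keeps it where it is left.
- cam_grip (a point): On the eccentric bolt's upright axis (track x 58, y -55 mm), at mid-height of its black lever, 44 mm above the bench. The lever is a flat bar on edge, 12 mm thick, 28 mm tall (30 to 58 mm above the bench), reaching 45 mm outwards and 15 mm inwards along this point's x axis. Grip its flat faces on the axis and turn, or push its outer end.
- flap (a joint): Angle (rad) of the grey spring flap: 0 standing up (closed), up to 1.55 folded down towards the bay. A light spring (about 0.02 N m) holds it up; the gauge's front edge pushes it down and it rises again once the gauge is past.
- flap_hinge (a point): Middle of the flap's hinge line, 9 mm above the bench, at y 12 mm of the track. The flap is a plate 40 wide, 3 thick, 17 mm high: its upper edge stands 12 mm above the deck, across the middle of the channel's end; the deck goes on level on both sides of it.
- gauge_mid (a point): Centre of the loose aluminium setting gauge (0.25 kg): plate 60 (x) x 80 (y) x 12 mm, its lower front and rear edges bevelled, with an upright grip rib on top, 14 thick (x), 50 long (y), 38 mm high. The point is half-way up, 25 mm above the underside. Starts on the bench off the track's -y end; in the track its y lies along the track's. Lift it by the rib; slide it by the rib too, or push on the rib's rear end.
- reagent: Bystander: bottle with a blue cap, 72 mm wide, 160 mm high; origin under its middle. Leave alone.
- beaker: Bystander: glass beaker, 68 mm wide, 85 mm high; origin under its middle. Leave alone.
- tipbox: Bystander: box of pipette tips, 85 x 120 x 57 mm; origin under its middle. Leave alone.
Mind the look-alikes: they are no part of the job. What is shaped like the part that bears gauge_mid but green or red is not meant.

How it is judged:
By the outcome, as a careful person would: the job done as asked, in the order asked, and still so for the second after the job is handed in, with the robot touching nothing.
It also fails if it takes over 64 s, if anything falls off the work surface, if the arm or the gripper's body presses on something with over 40 N, if the wrist force passes 120 N, or if a joint passes its speed limit or range.

## Working session

There is one attempt and no reset: what is moved stays moved. The work goes in short steps, Python scripts to look and compute and a tool call to move; the robot and the scene stay as the last step left them, time stands still between calls to the robot, and variables do not carry over. Pictures are saved under pics/ and viewed, at most 10 in all, crops included, and the job is handed in when it is done.

Besides the shell and the picture viewer there is one more tool, called after ">>>" as name(argument=value, ...) on one line, values as JSON. apply_moves: Moves the arm, as the interface text tells. Its arguments: {"type":"object","properties":{"rows":{"type":"array","items":{"type":"array"}},"gripper":{"type":"number"}},"required":["rows"]}

```bash
mkdir -p pics; ls
cat > h.py <<'E'
import numpy as np, cv2
from workcell import env, grab_frame, nets
def K(f): 
    fl=f["image"].shape[0]/2/np.tan(np.radians(f["vfov"])/2); return fl
def cloud(f):
    h,w=f["depth"].shape; fl=K(f); u,v=np.meshgrid(np.arange(w),np.arange(h)); d=f["depth"]
    P=np.stack([(u-f["cx"])/fl*d,(v-f["cy"])/fl*d,d],-1)
    return (P-f["t"])@f["R"]   # R^T (P-t)
def save(f,n): cv2.imwrite("pics/"+n,f["image"][...,::-1])
E
python3 - <<'E'
from h import *
s=env.read_state(); print({k:np.round(v,3).tolist() for k,v in s.items()})
a=[]
for c in("top","side"):
    f=grab_frame(c); np.savez(c+".npz",**f); a.append(f["image"])
    for q in ["track","ref_face","rail_face","cam_grip","gauge_mid","flap_hinge","bay","reagent","beaker","tipbox"]:
        print(c,q,[(np.round(r["position"]).tolist(),round(r["score"],2)) for r in nets.place_of(q,c)][:3])
    save(f,c+"0.png")
E
```

```text
pics
{'clock': 0.0, 'joint_pos': [1.048, 0.6, -0.003, 1.6, 0.002, 0.943, -0.08], 'joint_vel': [0.002, 0.0, 0.001, 0.0, 0.001, 0.0, 0.001], 'joint_efforts': [-0.001, -77.645, 1.565, -25.801, 0.012, 0.009, 0.0], 'eef_pos': [312.355, -653.725, 230.397], 'tool_rot': [-3.14, 0.0, 0.446], 'contact_force': [-0.6, -0.171, 0.136], 'ft_torque': [-0.003, 0.058, -0.01], 'finger_force': 0.0, 'width': 84.979}
top track [([524.0, -3.0, -5.0], 0.6)]
top ref_face [([474.0, -46.0, 21.0], 0.39)]
top rail_face [([547.0, -67.0, 22.0], 0.64)]
top cam_grip [([562.0, -75.0, 43.0], 0.47)]
top gauge_mid [([556.0, -440.0, 21.0], 0.93), ([463.0, -324.0, 24.0], 0.78), ([331.0, -468.0, 27.0], 0.74)]
top flap_hinge []
top bay [([554.0, 76.0, 11.0], 0.76)]
top reagent [([588.0, 446.0, -0.0], 0.88)]
top beaker [([465.0, 438.0, -0.0], 0.53)]
top tipbox [([711.0, -372.0, -1.0], 0.82)]
side track [([520.0, -2.0, 1.0], 0.6)]
side ref_face [([476.0, -46.0, 23.0], 0.54)]
side rail_face [([542.0, -72.0, 20.0], 0.52)]
side cam_grip [([560.0, -72.0, 49.0], 0.56), ([530.0, 9.0, 13.0], 0.55), ([476.0, -46.0, 23.0], 0.32)]
side gauge_mid [([333.0, -468.0, 26.0], 0.78), ([341.0, -318.0, 24.0], 0.65), ([561.0, -437.0, 28.0], 0.57)]
side flap_hinge [([530.0, 10.0, 11.0], 0.52), ([561.0, -72.0, 48.0], 0.33)]
side bay [([531.0, 11.0, 12.0], 0.21)]
side reagent [([587.0, 441.0, -2.0], 0.71)]
side beaker [([466.0, 442.0, -1.0], 0.82), ([587.0, 441.0, -2.0], 0.23)]
side tipbox [([708.0, -377.0, -2.0], 0.95)]
```

View pics/top0.png

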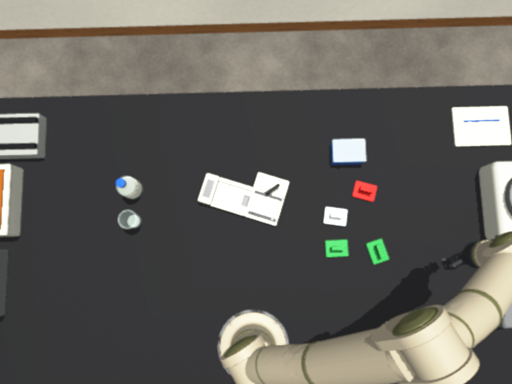

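View pics/side0.png

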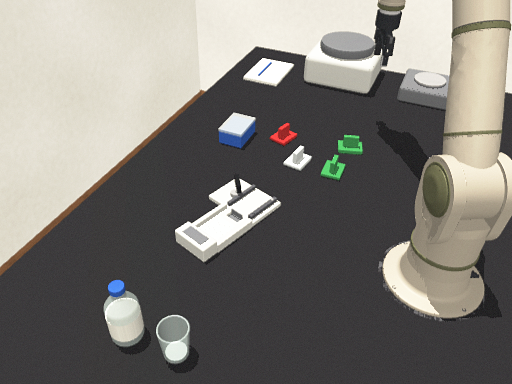

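The gauge is the white/silver part at about (336,216) in the top view. The red part (365,190) and the green parts (337,248) and (377,251) are look-alikes. The track lies at (245,198), with the bay at the left end and the lever at (271,190).

Run:
```python
from h import *
for c in("top","side"):
    f=dict(np.load(c+".npz")); P=cloud(f); 
    def sel(x,y,r,z0,z1):
        m=(abs(P[...,0]-x)<r)&(abs(P[...,1]-y)<r)&(P[...,2]>z0)&(P[...,2]<z1); return P[m]
    for z0,z1 in((6,20),(40,60)):
        q=sel(463,-324,60,z0,z1); print(c,"gauge",z0,len(q),np.round(q.mean(0)),cv2.minAreaRect(q[:,:2].astype(np.float32)))
    q=sel(525,0,190,8,70); r=cv2.minAreaRect(q[:,:2].astype(np.float32)); print("track",r,cv2.boxPoints(r).round())
    q=sel(562,-72,60,48,66); print("lever",len(q),np.round(q.mean(0)),cv2.minAreaRect(q[:,:2].astype(np.float32)))
    q=sel(560,100,110,35,60); print("housing",len(q),np.round(q.mean(0)),cv2.minAreaRect(q[:,:2].astype(np.float32)))
f=grab_frame("wrist");print(f["T_tool_cam"].round(3).tolist(),f["vfov"],f["cx"],f["cy"])
```

```text
top gauge 6 302 [ 463. -320.   12.] ((461.7548828125, -324.90362548828125), (116.94035339355469, 113.75213623046875), 85.83248138427734)
top gauge 40 56 [ 464. -320.   50.] ((463.37615966796875, -319.5715637207031), (50.34404373168945, 14.955245971679688), 83.00680541992188)
track ((525.5652465820312, 0.1357421875), (378.35015869140625, 378.6559143066406), 89.5800552368164) [[ 335. -188.]
 [ 714. -190.]
 [ 716.  188.]
 [ 338.  191.]]
lever 55 [569. -88.  57.] ((568.6847534179688, -87.40162658691406), (12.961968421936035, 59.00548553466797), 33.08224868774414)
housing 400 [575. 151.  44.] ((556.7211303710938, 89.31417846679688), (181.85769653320312, 110.39369201660156), 72.34178161621094)
side gauge 6 246 [ 459. -309.   13.] ((468.079833984375, -319.26214599609375), (85.56675720214844, 97.1174545288086), 81.70578002929688)
side gauge 40 72 [ 462. -317.   49.] ((462.17254638671875, -320.11798095703125), (53.41740798950195, 15.349675178527832), 81.31808471679688)
track ((534.5630493164062, -7.97210693359375), (381.21697998046875, 269.1783142089844), 48.53525924682617) [[ 307.  -62.]
 [ 509. -240.]
 [ 762.   46.]
 [ 560.  224.]]
lever 71 [566. -82.  58.] ((567.3461303710938, -85.04533386230469), (12.226222038269043, 59.94220733642578), 33.382957458496094)
housing 675 [572. 158.  45.] ((575.0460205078125, 153.56373596191406), (52.092254638671875, 112.65110778808594), 71.39164733886719)
[[-0.0, -0.961, -0.277, 70.579], [1.0, 0.0, -0.001, 0.31], [0.001, -0.277, 0.961, -142.819], [0.0, 0.0, 0.0, 1.0]] 66.9233405864593 252.97391067558908 195.78966937147203
```

```bash
cat >> h.py <<'E'
def plan(goal,yaw=None,n=None):
    """rows (cm, rad) from measured pose to goal [x,y,z] mm, yaw; tool straight down"""
    s=env.read_state(); p=np.array(s["eef_pos"]); y0=s["tool_rot"][2]; d=np.array(goal)-p
    dy=0 if yaw is None else (yaw-y0+np.pi)%(2*np.pi)-np.pi
    n=n or int(max(np.ceil(np.linalg.norm(d)/60),np.ceil(abs(dy)/.18),1))
    print("clock",round(s["clock"],2),"pose",p.round(1),round(y0,4),"n",n,"F",np.round(s["contact_force"],1))
    for i in range(n):
        y=y0+dy*i/n; w=d/n/10
        print([[round(float(v),2) for v in (w[0]*np.cos(y)+w[1]*np.sin(y), w[0]*np.sin(y)-w[1]*np.cos(y), -w[2])], round(-dy/n,3)])
def wrist(name=None):
    from scipy.spatial.transform import Rotation as Ro
    s=env.read_state(); f=grab_frame("wrist"); T=np.eye(4); T[:3,:3]=Ro.from_euler("xyz",s["tool_rot"]).as_matrix(); T[:3,3]=s["eef_pos"]
    M=np.linalg.inv(T@f["T_tool_cam"]); f["R"]=M[:3,:3]; f["t"]=M[:3,3]
    if name: save(f,name)
    return f,cloud(f)
E
python3 -c "
from h import *
plan([463,-320,190],1.449)"
```

```text
clock 1.15 pose [ 312.6 -654.2  231.3] 0.4458 n 7 F [0.4 0.3 0. ]
[[4.0, -3.38, 0.59], np.float64(-0.143)]
[[4.44, -2.78, 0.59], np.float64(-0.143)]
[[4.79, -2.11, 0.59], np.float64(-0.143)]
[[5.04, -1.41, 0.59], np.float64(-0.143)]
[[5.19, -0.67, 0.59], np.float64(-0.143)]
[[5.23, 0.08, 0.59], np.float64(-0.143)]
[[5.17, 0.82, 0.59], np.float64(-0.143)]
```

>>> apply_moves(rows=[[[4.0,-3.4,0.6],-0.143],[[4.4,-2.8,0.6],-0.143],[[4.8,-2.1,0.6],-0.143],[[5.0,-1.4,0.6],-0.143],[[5.2,-0.7,0.6],-0.143]])

```text
clock: 1.78
eef_pos: [420.1, -414.1, 201.4]
tool_rot: [3.141, 0.0, 1.165]
contact_force: [1.1, 0.6, -0.6]
width: 85.2
finger_force: 0.0
```

>>> apply_moves(rows=[[[5.2,0.1,0.6],-0.143],[[5.2,0.8,0.6],-0.143],[[0,0,0],0],[[0,0,0],0]])

```text
clock: 2.28
eef_pos: [462.4, -320.6, 189.4]
tool_rot: [-3.142, 0.001, 1.446]
contact_force: [-1.5, -0.2, 0.0]
width: 85.6
finger_force: 0.0
```

```bash
cat >> h.py <<'E'
def rect(P,c,r,z0,z1):
    m=(np.hypot(P[...,0]-c[0],P[...,1]-c[1])<r)&(P[...,2]>z0)&(P[...,2]<z1); q=P[m]
    if len(q)<5: print("few",len(q)); return
    b=cv2.minAreaRect(q[:,:2].astype(np.float32)); (w,h),a=b[1],b[2]
    if h>w: w,h,a=h,w,a+90
    a=(np.radians(a)+np.pi/2)%np.pi-np.pi/2
    print("n",len(q),"mean",q.mean(0).round(1),"ctr",np.round(b[0],1),"LxW",np.round((w,h),1),"ang",round(a,4))
E
python3 - <<'E'
from h import *
f,P=wrist("w1.png")
rect(P,(463,-320),60,5,20);rect(P,(463,-320),40,44,56);rect(P,(463,-320),60,-6,4)
plan([463,-320,80],1.449)
E
```

```text
n 3024 mean [ 464.8 -316.8   12.1] ctr [ 464.4 -320.1] LxW [80.2 60. ] ang 1.4143
n 677 mean [ 464.7 -318.8   49.9] ctr [ 464.6 -319.7] LxW [49.3 13.9] ang 1.4139
n 4442 mean [ 4.622e+02 -3.151e+02  1.000e-01] ctr [ 462.9 -320.4] LxW [119.7 118.8] ang -0.1262
clock 2.33 pose [ 462.1 -321.3  189.4] 1.4448 n 2 F [ 0.5 -0.3 -0.5]
[[0.07, 0.04, 5.47], np.float64(-0.002)]
[[0.07, 0.04, 5.47], np.float64(-0.002)]
```

View pics/w1.png

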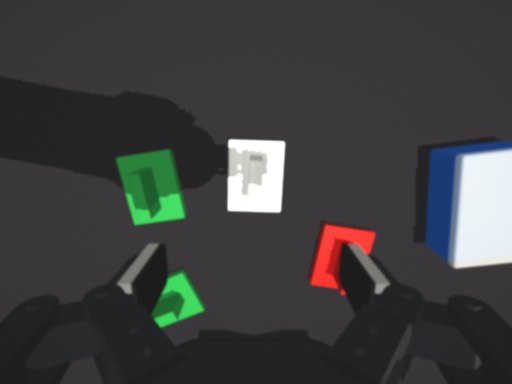

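The gauge is centred at pixel (256,176), and the cloud confirms 80x60 with a 14 mm rib. The green part at (150,187) and the red part at (343,257) are clear of the half-open fingers.

```bash
python3 -c "
from h import *
plan([464.5,-320,17],1.414,4)"
```

```text
clock 2.33 pose [ 462.1 -321.3  189.4] 1.4448 n 4 F [ 0.5 -0.3 -0.5]
[[0.04, 0.06, 4.31], np.float64(0.008)]
[[0.04, 0.06, 4.31], np.float64(0.008)]
[[0.04, 0.06, 4.31], np.float64(0.008)]
[[0.04, 0.05, 4.31], np.float64(0.008)]
```

>>> apply_moves(rows=[[[0.04,0.06,4.3],0.008],[[0.04,0.06,4.3],0.008],[[0.04,0.06,4.3],0.008],[[0.04,0.05,4.0],0.008],[[0,0,0.3],0]], gripper=0.5)

```text
clock: 2.95
eef_pos: [463.2, -319.4, 15.1]
tool_rot: [-3.137, -0.001, 1.413]
contact_force: [-0.5, -0.9, 1.6]
width: 42.6
finger_force: 0.0
```

>>> apply_moves(rows=[[[0,0,0],0],[[0,0,0],0],[[0,0,0],0],[[0,0,0],0]], gripper=0.0)

```text
clock: 3.45
eef_pos: [465.5, -319.8, 18.9]
tool_rot: [3.139, 0.001, 1.414]
contact_force: [-1.0, -1.0, 7.1]
width: 13.1
finger_force: 59.9
```

```bash
python3 -c "
from h import *
s=env.read_state();plan(np.add(s['eef_pos'],[0,0,60]),1.414,1)
plan([475,-145,200],1.25,4)"
```

```text
clock 3.45 pose [ 465.5 -319.8   18.9] 1.4142 n 1 F [-1.  -1.   7.1]
[[0.0, 0.0, -6.0], np.float64(0.0)]
clock 3.45 pose [ 465.5 -319.8   18.9] 1.4142 n 4 F [-1.  -1.   7.1]
[[4.35, -0.45, -4.53], np.float64(0.041)]
[[4.33, -0.63, -4.53], np.float64(0.041)]
[[4.3, -0.8, -4.53], np.float64(0.041)]
[[4.27, -0.98, -4.53], np.float64(0.041)]
```

>>> apply_moves(rows=[[[0,0,-6.0],0],[[4.3,-0.5,-3.5],0.041],[[4.3,-0.6,-3.0],0.041],[[4.3,-0.8,-3.0],0.041],[[4.3,-1.0,-3.0],0.041]])

```text
clock: 4.08
eef_pos: [473.5, -143.1, 203.9]
tool_rot: [3.141, -0.0, 1.249]
contact_force: [0.5, 0.3, -2.7]
width: 13.1
finger_force: 59.5
```

>>> apply_moves(rows=[[[0,0,0],0],[[0,0,0],0],[[0,0,0],0]])

```text
clock: 4.45
eef_pos: [473.2, -145.7, 201.7]
tool_rot: [-3.14, 0.001, 1.249]
contact_force: [-0.3, 0.6, -2.1]
width: 13.1
finger_force: 59.6
```

Run:
```python
from h import *
f,P=wrist("w2.png"); np.savez("w2.npz",P=P,im=f["image"])
s=env.read_state();print(s["eef_pos"],s["tool_rot"],s["width"])
rect(P,(568,-86),50,50,66)
```

```text
[ 473.22686793 -145.63264368  201.60309879] [-3.14024523e+00  4.22933314e-04  1.24906533e+00] 13.462325740898136
n 936 mean [568.5 -86.2  57.5] ctr [569.6 -86.7] LxW [60.2 12.6] ang -0.9999
```

View pics/w2.png

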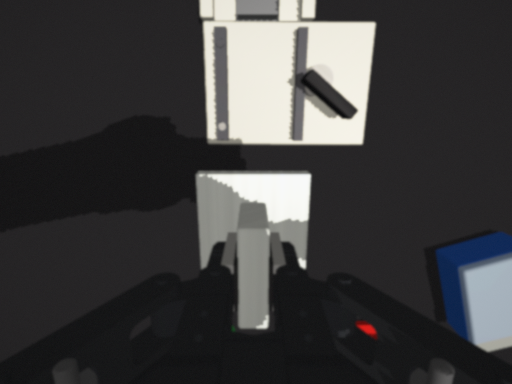

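The wrist view shows the deck from (205,20) to (375,145), the reference rail near (222,85), the movable rail near (300,85), the lever at (330,92) and the gauge in hand. Next I'll fit the rails from the cloud.

```bash
cat > fit.py <<'E'
from h import *
def edges(P,ax,yaw,origin=(560.0,-73.5)):
    """rails' inner faces in lever-axis-based track frame"""
    c,s=np.cos(yaw),np.sin(yaw); d=P[...,:2]-np.array(ax)
    X=d[...,0]*c+d[...,1]*s+58; Y=-d[...,0]*s+d[...,1]*c-55
    return X,Y
def rails(P,ax,yaw):
    X,Y=edges(P,ax,yaw); Z=P[...,2]
    m=(Z>22.5)&(Z<29)&(Y>-108)&(Y<-4)
    out={}
    for n,sel in(("ref",m&(X<-15)&(X>-55)),("mov",m&(X>15)&(X<56))):
        x,y=X[sel],Y[sel]; E=[]
        for y0 in range(-105,-5,10):
            k=(y>=y0)&(y<y0+10)
            if k.sum()>8:E.append((y0+5,x[k].max() if n=="ref" else x[k].min(), x[k].min() if n=="ref" else x[k].max()))
        E=np.array(E); out[n]=E; a=np.polyfit(E[:,0],E[:,1],1); b=np.polyfit(E[:,0],E[:,2],1)
        print(n,"N",sel.sum(),"inner x(y=-55)",round(np.polyval(a,-55),2),"slope",a[0].round(4),"outer",round(np.polyval(b,-55),2),b[0].round(4),"z",Z[sel].mean().round(1),"y",y.min().round(1),y.max().round(1))
E
python3 - <<'E'
from fit import *
P=np.load("w2.npz")["P"]
# deck fit
X,Y=edges(P,(560,-73.5),-0.32)
m=(P[...,2]>9)&(P[...,2]<18)&(Y>-130)&(Y<5)&(X>-70)&(X<135)
q=P[m]; r=cv2.minAreaRect(q[:,:2].astype(np.float32)); print(len(q),r,cv2.boxPoints(r).round(1).tolist(), q[:,2].mean())
# front edge line of deck: min Y per X bin
x,y=X[m],Y[m]; E=[(x0+2.5,y[(x>=x0)&(x<x0+5)].min()) for x0 in range(-50,115,5) if ((x>=x0)&(x<x0+5)).sum()>5]
E=np.array(E); print("front edge",np.polyfit(E[:,0],E[:,1],1))
E=[(y0+2.5,x[(y>=y0)&(y<y0+5)].min(),x[(y>=y0)&(y<y0+5)].max()) for y0 in range(-110,0,5)]
E=np.array(E); print("sides",np.polyfit(E[:,0],E[:,1],1),np.polyfit(E[:,0],E[:,2],1))
rails(P,(560,-73.5),-0.32)
E
```

```text
15436 ((537.408447265625, -65.64218139648438), (119.30953979492188, 175.4833526611328), 71.63896942138672) [[435.29998779296875, -94.5999984741211], [601.9000244140625, -149.89999389648438], [639.5, -36.70000076293945], [472.8999938964844, 18.600000381469727]] 14.117615562267497
front edge [-7.09534327e-04 -1.14197185e+02]
sides [ 4.43794912e-03 -5.27901753e+01] [1.06763240e-02 1.21588364e+02]
ref N 1282 inner x(y=-55) -29.18 slope 0.0051 outer -40.96 0.0079 z 26.2 y -107.5 -4.1
mov N 1070 inner x(y=-55) 41.4 slope 0.0071 outer 52.13 0.0086 z 26.1 y -107.6 -4.0
```

Run:
```python
from fit import *
P=np.load("w2.npz")["P"]; yaw=-0.324
rails(P,(560,-73.5),yaw)
X,Y=edges(P,(560,-73.5),yaw)
t=np.array([473.23,-145.63]); tx,ty=edges(t,(560,-73.5),yaw); print("tcp",tx,ty)
m=(P[...,2]>188)&(P[...,2]<200)&(Y-ty>15)&(Y-ty<60)&(abs(X-tx)<50)
x,y=X[m]-tx,Y[m]-ty; print(m.sum(),"plate x",np.percentile(x,[.5,99.5]),"front y",np.percentile(y,99.5),P[...,2][m].mean())
E=np.array([(a+2.5,y[(x>=a)&(x<a+5)].max()) for a in range(-25,25,5)]);print("front slope",np.polyfit(E[:,0],E[:,1],1))
E=np.array([(a+2,x[(y>=a)&(y<a+4)].min(),x[(y>=a)&(y<a+4)].max()) for a in range(16,36,4)]);print(E.round(1).tolist())
c,s=np.cos(yaw),np.sin(yaw); dx,dy=3.8-58,-58+55
g=[560+dx*c-dy*s,-73.5+dx*s+dy*c]; print("goal",g)
plan([g[0],g[1],80],yaw+np.pi/2,3)
```

```text
ref N 1283 inner x(y=-55) -29.18 slope 0.0009 outer -40.93 0.0034 z 26.2 y -107.8 -4.3
mov N 1070 inner x(y=-55) 41.4 slope 0.0031 outer 52.12 0.0046 z 26.1 y -107.6 -4.0
tcp -1.2919416634301584 -151.00122631394032
4768 plate x [-29.902021    29.55231614] front y 39.44670361631575 194.8456126794419
front slope [1.02530798e-03 3.94850851e+01]
[[18.0, -30.1, 29.7], [22.0, -30.5, 29.5], [26.0, -29.9, 29.9], [30.0, -30.3, 29.8], [34.0, -30.3, 29.8]]
goal [np.float64(507.6649668494381), np.float64(-59.08874380459555)]
clock 4.5 pose [ 473.2 -145.6  201.6] 1.2491 n 3 F [-0.   0.5 -2.7]
[[3.1, 0.18, 4.05], np.float64(0.001)]
[[3.1, 0.17, 4.05], np.float64(0.001)]
[[3.1, 0.17, 4.05], np.float64(0.001)]
```

>>> apply_moves(rows=[[[3.1,0.18,4.0],0.001],[[3.1,0.17,4.0],0.001],[[3.1,0.17,4.0],0.001],[[0,0,0],0],[[0,0,0],0]])

```text
clock: 5.12
eef_pos: [507.7, -58.8, 81.8]
tool_rot: [-3.14, 0.001, 1.247]
contact_force: [-0.5, -0.0, -3.3]
width: 13.0
finger_force: 59.3
```

```bash
python3 -c "
from h import *
plan([507.7,-59.1,34],1.2458,2)"
```

```text
clock 5.12 pose [507.7 -58.8  81.8] 1.247 n 2 F [-0.5 -0.  -3.3]
[[-0.01, 0.0, 2.39], np.float64(0.001)]
[[-0.01, 0.0, 2.39], np.float64(0.001)]
```

>>> apply_moves(rows=[[[0,0,2.4],0.001],[[0,0,1.6],0.001],[[0,0,0.6],0],[[0,0,0],0],[[0,0,0],0]])

```text
clock: 5.75
eef_pos: [508.5, -58.4, 37.0]
tool_rot: [3.141, -0.0, 1.245]
contact_force: [-0.2, 0.6, -3.0]
width: 13.3
finger_force: 59.5
```

>>> apply_moves(rows=[[[0,0,0.2],0],[[0,0,0.15],0],[[0,0,0],0],[[0,0,0],0]])

```text
clock: 6.25
eef_pos: [508.3, -57.9, 32.9]
tool_rot: [3.141, -0.0, 1.246]
contact_force: [0.1, -0.8, 0.6]
width: 13.2
finger_force: 59.9
```

>>> apply_moves(rows=[[[0,0,0.05],0],[[0,0,0],0],[[0,0,0],0]], gripper=0.4)

```text
clock: 6.62
eef_pos: [508.1, -57.9, 32.2]
tool_rot: [-3.142, 0.0, 1.246]
contact_force: [0.3, 0.2, 0.6]
width: 34.4
finger_force: 0.0
```

>>> apply_moves(rows=[[[0,0,-5.5],0],[[-1.0,0,-5.5],0],[[-5.0,0,-2.0],0],[[0,0,0],0],[[0,0,0],0]])

```text
clock: 7.25
eef_pos: [488.9, -114.7, 162.2]
tool_rot: [3.141, -0.0, 1.245]
contact_force: [0.1, 1.3, -0.1]
width: 34.2
finger_force: 0.0
```

```bash
cat > gap.py <<'E'
from fit import *
import sys
def look(name,yaw=-0.3255,ax=(560,-73.5)):
    f,P=wrist(name); s=env.read_state(); print(s["clock"],np.round(s["eef_pos"],1))
    rails(P,ax,yaw); X,Y=edges(P,ax,yaw); Z=P[...,2]
    rect(P,(568,-86),50,50,66)
    m=(Z>57)&(Z<70)&(abs(X)<30)&(Y<140)&(Y>-110)
    if m.sum()>20:
        q=np.c_[X[m],Y[m]].astype(np.float32); print("rib top (track')",m.sum(),cv2.minAreaRect(q))
    return P,X,Y,Z
if __name__=="__main__": look(sys.argv[1])
E
python3 gap.py w3.png
```

```text
7.3 [ 489.  -114.1  161.9]
ref N 2608 inner x(y=-55) -16.67 slope -0.0736 outer -40.86 0.004 z 26.2 y -107.7 -4.0
mov N 3003 inner x(y=-55) 18.01 slope 0.1421 outer 52.09 0.0074 z 26.1 y -107.7 -4.0
n 1085 mean [568.6 -85.6  57.7] ctr [569.5 -86.5] LxW [59.9 12.2] ang -0.9939
rib top (track') 1097 ((3.59147310256958, -57.20751190185547), (13.953849792480469, 49.08513641357422), 0.38521793484687805)
```

View pics/w3.png

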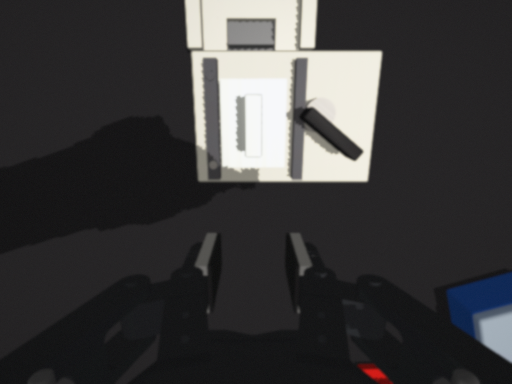

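The gauge lies at (255,123) between the rails, square, with free gaps on both sides. The lever runs from (305,115) to (355,155).

```bash
python3 -c "
from h import *
plan([561.4,-74,110],2.147,5)"
```

```text
clock 7.3 pose [ 489.  -114.1  161.9] 1.2464 n 5 F [ 1.5  0.6 -0.6]
[[1.22, 1.12, 1.04], np.float64(-0.18)]
[[1.0, 1.32, 1.04], np.float64(-0.18)]
[[0.75, 1.48, 1.04], np.float64(-0.18)]
[[0.47, 1.59, 1.04], np.float64(-0.18)]
[[0.18, 1.65, 1.04], np.float64(-0.18)]
```

>>> apply_moves(rows=[[[1.22,1.12,1.0],-0.18],[[1.0,1.32,1.0],-0.18],[[0.75,1.48,1.0],-0.18],[[0.47,1.59,1.0],-0.18],[[0.18,1.65,1.0],-0.18]])

```text
clock: 7.92
eef_pos: [562.0, -72.7, 110.9]
tool_rot: [-3.141, -0.002, 2.154]
contact_force: [-0.6, -1.3, -0.4]
width: 34.0
finger_force: 0.0
```

>>> apply_moves(rows=[[[0,0,0],0],[[0,0,0],0]])

```text
clock: 8.18
eef_pos: [560.8, -74.3, 111.8]
tool_rot: [-3.14, -0.001, 2.143]
contact_force: [0.5, 0.4, -0.2]
width: 34.3
finger_force: 0.0
```

```bash
python3 -c "
from h import *
f,P=wrist(); rect(P,(568,-86),50,50,66)
plan([561.4,-74,33],2.147,3)"
```

```text
n 1237 mean [568.3 -85.2  57.8] ctr [569.3 -86.6] LxW [60.  11.5] ang -1.0014
clock 8.22 pose [560.9 -74.7 112.2] 2.1432 n 3 F [-0.2  0.2 -0. ]
[[0.01, 0.03, 2.64], np.float64(-0.001)]
[[0.01, 0.03, 2.64], np.float64(-0.001)]
[[0.01, 0.03, 2.64], np.float64(-0.001)]
```

>>> apply_moves(rows=[[[0.01,0.03,2.6],0],[[0.01,0.03,2.6],0],[[0.01,0.02,2.1],0],[[0,0,0.6],0],[[0,0,0],0]])

```text
clock: 8.85
eef_pos: [561.9, -74.2, 33.6]
tool_rot: [-3.141, 0.0, 2.145]
contact_force: [0.2, -0.1, 0.8]
width: 34.1
finger_force: 0.0
```

>>> apply_moves(rows=[[[0,0,0],0],[[0,0,0],0],[[0,0,0],0]], gripper=0.0)

```text
clock: 9.22
eef_pos: [562.0, -74.6, 34.4]
tool_rot: [3.142, 0.001, 2.145]
contact_force: [-3.1, -0.7, 5.5]
width: 11.1
finger_force: 59.1
```

```bash
python3 -c "
from h import *
plan([561.4,-74,33],2.147,1); s=env.read_state(); print(s['ft_torque'],s['joint_pos'])"
```

```text
clock 9.22 pose [562.  -74.6  34.4] 2.1452 n 1 F [-3.1 -0.7  5.5]
[[0.08, -0.02, 0.14], np.float64(-0.002)]
[-0.06003915  0.40590787  0.05292969] [ 0.25135635  0.71786156 -0.32544791  2.0879952   0.54786577  0.41723035
  0.06812051]
```

>>> apply_moves(rows=[[[0,0,0],-0.16],[[0,0,0],-0.16],[[0,0,0],-0.16],[[0,0,0],-0.16],[[0,0,0],-0.16]])

```text
clock: 9.85
eef_pos: [562.1, -74.4, 34.4]
tool_rot: [-3.141, 0.001, 2.95]
contact_force: [-3.2, 0.8, 3.5]
width: 10.9
finger_force: 59.1
```

>>> apply_moves(rows=[[[0,0,0],0],[[0,0,0],0]])

```text
clock: 10.1
eef_pos: [562.1, -74.4, 34.3]
tool_rot: [-3.141, 0.001, 2.945]
contact_force: [-2.0, -0.2, 6.4]
width: 10.3
finger_force: 59.4
```

```bash
python3 -c "
from h import *
s=env.read_state(); print(s['ft_torque'],s['contact_force'],s['tool_rot'])
f,P=wrist('w4.png')
import fit
fit.rails(P,(560,-73.5),-0.3255)"
```

```text
[0.10265074 0.49929324 0.17065821] [-2.02375464 -0.20703448  6.37849958] [-3.14123370e+00  9.76019616e-04  2.94543557e+00]
ref N 10067 inner x(y=-55) -16.36 slope -0.0731 outer -40.73 0.0026 z 26.2 y -108.0 -4.0
mov N 8691 inner x(y=-55) 18.5 slope 0.1072 outer 49.14 0.0534 z 26.1 y -108.0 -4.0
```

View pics/w4.png

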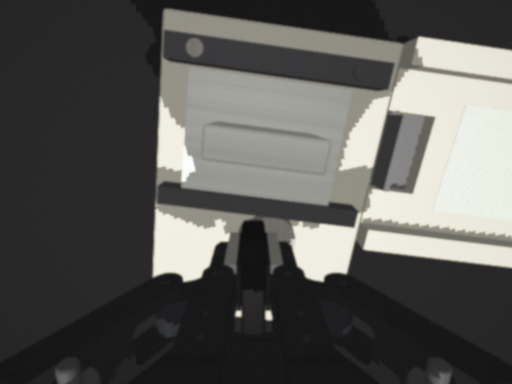

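The view shows the reference rail (top, row ~55), the movable rail (row ~205) close to the gauge, and the gauge rib at (265,147). A darkness mask will give the faces and the gauge edges.

```bash
cat > gap2.py <<'E'
from fit import *
def gap(name=None,yaw=-0.3255,ax=(560,-73.5)):
    f,P=wrist(name); X,Y=edges(P,ax,yaw); Z=P[...,2]; g=f["image"].max(-1); s=env.read_state()
    print("clk",round(s["clock"],2),"yaw",s["tool_rot"][2].round(4),"tau_z",np.round(s["ft_torque"][2],2),"F",np.round(s["contact_force"],1))
    z=(Z>22.5)&(Z<29)&(Y>-100)&(Y<-15)
    print("gray pct",np.percentile(g[z],[5,25,50,75,95]))
    dark=z&(g<85); lt=z&(g>=85)
    R=[];M=[];A=[];B=[]
    for y0 in range(-95,-20,5):
        k=(Y>=y0)&(Y<y0+5)
        r=X[k&dark&(X<-10)&(X>-50)]; m=X[k&dark&(X>10)&(X<60)]; gg=X[k&lt&(abs(X)<45)]
        if len(r)>8:R.append((y0,np.percentile(r,98),np.percentile(r,2)))
        if len(m)>8:M.append((y0,np.percentile(m,2),np.percentile(m,98)))
        if len(gg)>8:A.append((y0,np.percentile(gg,1)));B.append((y0,np.percentile(gg,99)))
    R,M,A,B=map(np.array,(R,M,A,B)); 
    for n,v in(("ref in",R[:,1]),("ref out",R[:,2]),("mov in",M[:,1]),("mov out",M[:,2]),("g lo",A[:,1]),("g hi",B[:,1])): print(n,round(np.median(v),2),v.round(1).tolist())
    print("gap in",np.median(M[:,1])-np.median(R[:,1]),"gap by centres",np.median(M[:,1:].mean(1))-5-np.median(R[:,1:].mean(1))-6)
    m=(Z>57)&(Z<70)&(abs(X)<30)&(Y<140)&(Y>-110)
    print("rib",cv2.minAreaRect(np.c_[X[m],Y[m]].astype(np.float32)))
if __name__=="__main__":
    import sys; gap(*sys.argv[1:])
E
python3 gap2.py
```

```text
clk 10.2 yaw 2.9454 tau_z 0.13 F [-3.  -0.6  5.6]
gray pct [ 56.  60. 153. 159. 164.]
ref in -28.59 [-28.6, -28.6, -28.6, -28.6, -28.6, -28.6, -28.6, -28.6, -28.6, -28.6, -28.6, -28.6, -28.5, -28.5, -28.6]
ref out -39.9 [-40.1, -39.8, -40.0, -40.0, -39.9, -39.9, -40.0, -39.9, -39.8, -39.9, -39.8, -39.9, -39.8, -39.9, -39.9]
mov in 34.82 [34.9, 34.7, 34.9, 34.8, 34.8, 34.8, 34.8, 34.7, 34.8, 34.7, 34.8, 34.9, 34.8, 34.8, 34.9]
mov out 44.28 [44.2, 44.1, 44.3, 44.3, 44.3, 44.2, 44.5, 44.4, 48.6, 44.9, 44.6, 44.6, 44.3, 44.2, 44.1]
g lo -40.22 [-38.6, -40.1, -40.3, -40.1, -40.2, -40.2, -40.1, -40.3, -40.3, -40.3, -40.1, -40.3, -40.2, -40.2, -39.8]
g hi 34.72 [34.2, 34.8, 34.7, 34.6, 34.7, 34.8, 34.8, 34.8, 34.2, 34.0, 34.2, 34.2, 35.2, 34.8, 34.7]
gap in 63.41393630294978 gap by centres 62.794133517437245
rib ((4.075600624084473, -57.88296127319336), (50.01240158081055, 14.200644493103027), 89.85102844238281)
```

>>> apply_moves(rows=[[[0,0,0],-0.09],[[0,0,0],-0.08],[[0,0,0],0],[[0,0,0],0]])

```text
clock: 10.7
eef_pos: [562.1, -74.4, 34.4]
tool_rot: [-3.141, 0.001, 3.115]
contact_force: [-2.6, 0.1, 5.6]
width: 10.8
finger_force: 59.5
```

```bash
python3 gap2.py | grep -v "g "; python3 -c "
from h import *
f=grab_frame('side');save(f,'s1.png')"
```

```text
clk 10.75 yaw 3.1154 tau_z 0.14 F [-2.6  0.6  5.3]
gray pct [ 55.  60. 152. 158. 163.]
ref in -28.54 [-28.6, -28.6, -28.6, -28.5, -28.5, -28.6, -28.6, -28.6, -28.5, -28.5, -28.6, -28.5, -28.5, -28.5, -28.5]
ref out -39.89 [-40.1, -39.8, -39.9, -39.9, -39.9, -39.9, -39.9, -39.9, -39.9, -40.0, -39.9, -39.9, -39.8, -39.9, -40.0]
mov in 34.07 [34.1, 34.2, 34.1, 34.1, 34.0, 34.1, 34.1, 34.0, 34.1, 34.1, 34.1, 34.1, 33.9, 34.0, 34.0]
mov out 42.85 [42.6, 42.7, 42.7, 42.9, 42.8, 42.8, 42.9, 47.0, 49.2, 43.2, 43.3, 43.2, 42.8, 42.6, 42.4]
gap in 62.612118994191306 gap by centres 61.64929694390361
rib ((3.415745735168457, -57.98037338256836), (49.71647262573242, 14.159026145935059), 89.84896850585938)
```

>>> apply_moves(rows=[[[0,0,0],-0.06],[[0,0,0],0],[[0,0,0],0]])

```text
clock: 11.18
eef_pos: [562.1, -74.4, 34.4]
tool_rot: [-3.141, 0.001, -3.108]
contact_force: [-2.4, -0.0, 6.8]
width: 10.8
finger_force: 59.5
```

```bash
python3 gap2.py | grep -v "g "
```

```text
clk 11.22 yaw -3.1077 tau_z 0.11 F [-2.4 -0.3  6.7]
gray pct [ 55.  60. 152. 157. 163.]
ref in -28.48 [-28.5, -28.5, -28.5, -28.5, -28.5, -28.5, -28.5, -28.5, -28.5, -28.5, -28.5, -28.4, -28.4, -28.5, -28.5]
ref out -39.91 [-40.0, -39.9, -39.9, -40.0, -40.0, -39.9, -39.9, -39.8, -39.9, -39.8, -39.8, -40.0, -39.9, -39.8, -39.8]
mov in 33.6 [34.3, 33.5, 33.6, 33.6, 33.5, 33.6, 33.7, 33.5, 33.6, 33.6, 33.6, 33.5, 33.7, 33.7, 33.7]
mov out 42.39 [42.5, 42.1, 42.2, 42.3, 42.3, 42.3, 42.4, 47.6, 48.9, 42.7, 42.6, 42.7, 42.4, 42.1, 42.0]
gap in 62.077664406044875 gap by centres 61.24452751264769
rib ((2.9564390182495117, -57.89411926269531), (49.778404235839844, 14.143776893615723), 89.92601776123047)
```

>>> apply_moves(rows=[[[0,0,0],0],[[0,0,0],0],[[0,0,0],0]], gripper=0.4)

```text
clock: 11.6
eef_pos: [562.2, -74.2, 33.3]
tool_rot: [-3.142, 0.0, -3.108]
contact_force: [0.5, 0.2, -0.1]
width: 33.7
finger_force: 0.0
```

>>> apply_moves(rows=[[[0,0,-3],0],[[0,0,-5],0],[[0,0,-4],0],[[0,0,0],0]])

```text
clock: 12.1
eef_pos: [563.6, -74.1, 156.0]
tool_rot: [-3.141, 0.005, -3.108]
contact_force: [-0.0, 0.0, -0.2]
width: 34.1
finger_force: 0.0
```

```bash
python3 gap2.py w5.png| grep -v "g "
python3 - <<'E'
from h import *
yaw=-0.3255; c,s=np.cos(yaw),np.sin(yaw); dx,dy=2.3-58,-102+55
g=[560+dx*c-dy*s,-73.5+dx*s+dy*c]; print(g); plan([g[0],g[1],120],yaw+np.pi/2,11)
E
```

```text
clk 12.15 yaw -3.1081 tau_z 0.03 F [-0.1 -0.3 -1.3]
gray pct [ 55. 104. 150. 155. 239.]
ref in -28.76 [-28.8, -28.8, -28.8, -28.8, -28.8, -28.8, -28.6, -28.8, -28.7, -28.7, -28.7, -28.7, -28.7, -28.8, -28.8]
ref out -39.85 [-39.8, -40.0, -39.8, -39.8, -39.9, -39.9, -39.8, -39.7, -39.9, -39.9, -39.9, -39.8, -40.0, -39.9, -39.8]
mov in 33.52 [33.3, 33.4, 33.6, 33.3, 33.8, 33.5, 33.5, 37.9, 39.3]
mov out 40.82 [40.6, 40.7, 39.9, 40.8, 40.7, 40.9, 41.6, 43.9, 51.3]
gap in 62.28019750381303 gap by centres 60.48583602863863
rib ((2.729672431945801, -57.999755859375), (49.862281799316406, 13.978245735168457), 89.90882873535156)
[np.float64(492.1949730355456), np.float64(-100.2201855972149)]
clock 12.15 pose [562.7 -74.5 154.4] -3.1081 n 11 F [-0.1 -0.3 -1.3]
[[0.65, -0.21, 0.31], np.float64(0.175)]
[[0.6, -0.32, 0.31], np.float64(0.175)]
[[0.54, -0.42, 0.31], np.float64(0.175)]
[[0.45, -0.51, 0.31], np.float64(0.175)]
[[0.36, -0.58, 0.31], np.float64(0.175)]
[[0.25, -0.63, 0.31], np.float64(0.175)]
[[0.14, -0.67, 0.31], np.float64(0.175)]
[[0.02, -0.68, 0.31], np.float64(0.175)]
[[-0.1, -0.67, 0.31], np.float64(0.175)]
[[-0.22, -0.65, 0.31], np.float64(0.175)]
[[-0.33, -0.6, 0.31], np.float64(0.175)]
```

>>> apply_moves(rows=[[[0.65,-0.2,0],0.175],[[0.6,-0.3,0],0.175],[[0.54,-0.4,0],0.175],[[0.45,-0.5,0],0.175],[[0.36,-0.6,0],0.175]], gripper=0.0)

```text
clock: 12.78
eef_pos: [529.2, -85.5, 152.0]
tool_rot: [-3.14, -0.001, 2.295]
contact_force: [-0.5, 0.1, -0.1]
width: -0.1
finger_force: 0.0
```

>>> apply_moves(rows=[[[0.25,-0.6,0],0.175],[[0.14,-0.7,0],0.175],[[0,-0.7,0],0.175],[[-0.1,-0.7,0],0.175],[[-0.2,-0.65,0],0.175]])

```text
clock: 13.4
eef_pos: [496.7, -97.4, 152.1]
tool_rot: [-3.14, 0.0, 1.42]
contact_force: [-0.4, 0.9, -1.0]
width: 0.1
finger_force: 0.0
```

>>> apply_moves(rows=[[[-0.3,-0.6,0],0.17],[[0,0,0],0],[[0,0,0],0]])

```text
clock: 13.78
eef_pos: [491.3, -99.2, 152.7]
tool_rot: [-3.141, 0.0, 1.26]
contact_force: [0.3, -0.3, -0.2]
width: -0.1
finger_force: 0.0
```

```bash
python3 gap2.py w6.png| grep -v "g "
python3 - <<'E'
from h import *
f,P=wrist(); rect(P,(575,-73),40,50,66)
plan([492.2,-100.2,32],-0.3255+np.pi/2,3)
E
```

```text
clk 13.82 yaw 1.259 tau_z -0.04 F [0.3 0.1 1. ]
gray pct [ 87. 110. 229. 248. 250.]
ref in -29.23 [-29.3, -29.2, -29.1, -29.2, -33.3]
ref out -39.53 [-39.8, -39.7, -39.5, -39.4, -39.3]
mov in 38.92 [39.2, 38.0, 38.9]
mov out 41.97 [42.1, 42.0, 41.7]
gap in 68.15413953968815 gap by centres 63.80852395967284
rib ((2.625418186187744, -57.189720153808594), (13.595061302185059, 49.64479446411133), 0.5458379983901978)
n 1198 mean [576.  -72.9  57.5] ctr [576.3 -73.4] LxW [59.9 12.5] ang 0.0419
clock 13.88 pose [491.4 -99.2 153. ] 1.2584 n 3 F [ 0.4 -0.6  0.5]
[[-0.02, 0.03, 4.03], np.float64(0.004)]
[[-0.02, 0.03, 4.03], np.float64(0.004)]
[[-0.02, 0.03, 4.03], np.float64(0.004)]
```

View pics/w6.png

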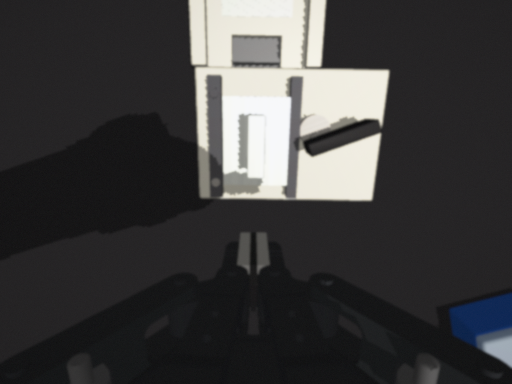

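The lever now points at about 0.37 rad. The gauge sits at (257,145) with a thin gap to the reference rail at column 222 and touches the movable rail. The flap at (256,50) is still up. Now I'll go down behind the rib.

>>> apply_moves(rows=[[[0,0.03,4.0],0.005],[[0,0.03,4.0],0.005],[[0,0.03,3.0],0.004],[[0,0,0.8],0],[[0,0,0],0]])

```text
clock: 14.5
eef_pos: [492.1, -99.5, 35.2]
tool_rot: [-3.141, 0.0, 1.243]
contact_force: [1.4, -0.4, -0.2]
width: 0.0
finger_force: 0.0
```

Run:
```python
from h import *
yaw=-0.3255; c,s=np.cos(yaw),np.sin(yaw)
def g(X,Y): dx,dy=X-58,Y+55; return [560+dx*c-dy*s,-73.5+dx*s+dy*c,34]
plan(g(2.4,-102),yaw+np.pi/2,1); plan(g(2.2,48),yaw+np.pi/2,1)
```

```text
clock 14.5 pose [492.1 -99.5  35.2] 1.2427 n 1 F [ 1.4 -0.4 -0.2]
[[-0.06, 0.04, 0.12], np.float64(-0.003)]
clock 14.5 pose [492.1 -99.5  35.2] 1.2427 n 1 F [ 1.4 -0.4 -0.2]
[[14.94, -0.02, 0.12], np.float64(-0.003)]
```

>>> apply_moves(rows=[[[0.6,0,0],-0.003],[[0.6,0,0],0],[[0.6,0,0],0],[[0.6,0,0],0],[[0.6,0,0],0]])

```text
clock: 15.12
eef_pos: [501.9, -70.9, 35.4]
tool_rot: [3.141, 0.0, 1.245]
contact_force: [-1.3, -2.2, 3.0]
width: -0.0
finger_force: 1.5
```

>>> apply_moves(rows=[[[0.6,0,0],0],[[0.6,0,0],0],[[0.6,0,0],0],[[0.6,0,0],0],[[0.6,0,0],0]])

```text
clock: 15.75
eef_pos: [511.2, -42.7, 35.2]
tool_rot: [-3.141, 0.0, 1.245]
contact_force: [0.4, -3.7, 2.7]
width: 0.1
finger_force: 1.5
```

```bash
python3 gap2.py w7.png| grep -v "[gvf] "
python3 - <<'E'
from h import *
yaw=-0.3255; c,s=np.cos(yaw),np.sin(yaw)
def g(X,Y): dx,dy=X-58,Y+55; return [560+dx*c-dy*s,-73.5+dx*s+dy*c,34]
plan(g(2.2,48),yaw+np.pi/2,1)
E
```

```text
clk 15.8 yaw 1.2457 tau_z 0.03 F [-0.3 -0.6  1. ]
gray pct [ 46.  55. 129. 135. 240.]
gap in 61.26423559563488 gap by centres 62.72383044387101
rib ((2.0159053802490234, -7.619007110595703), (54.89999771118164, 27.11766815185547), 89.98191833496094)
clock 15.8 pose [511.8 -41.5  35.2] 1.2457 n 1 F [-0.3 -0.6  1. ]
[[8.81, 0.02, 0.12], np.float64(0.0)]
```

View pics/w7.png

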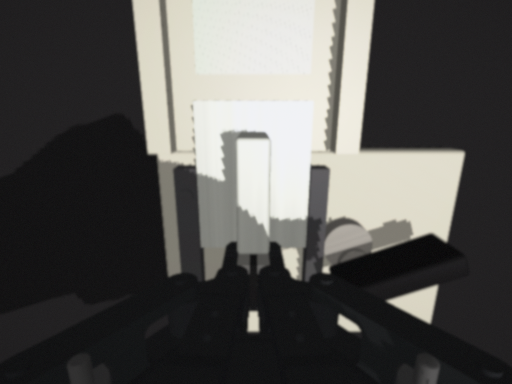

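The gauge is sliding freely. Its front edge (row 100) is already over the folded flap, and the fingers bear on the rib end at (254,250). About 90 mm remain.

>>> apply_moves(rows=[[[0.6,0,0],0],[[0.6,0,0],0],[[0.6,0,0],0],[[0.6,0,0],0],[[0.6,0,0],0]])

```text
clock: 16.42
eef_pos: [521.1, -13.8, 35.2]
tool_rot: [-3.141, -0.0, 1.245]
contact_force: [-1.3, -1.7, 0.9]
width: 0.3
finger_force: 0.9
```

>>> apply_moves(rows=[[[0.6,0,0],0],[[0.6,0,0],0],[[0.6,0,0],0],[[0.6,0,0],0],[[0.6,0,0],0]])

```text
clock: 17.05
eef_pos: [530.7, 14.4, 35.3]
tool_rot: [-3.142, 0.0, 1.245]
contact_force: [-1.7, -1.8, 0.5]
width: 0.4
finger_force: 1.0
```

>>> apply_moves(rows=[[[0.6,0,0],0],[[0.6,0,0],0],[[0.6,0,0],0],[[0.5,0,0],0],[[0.4,0,0],0]])

```text
clock: 17.68
eef_pos: [539.2, 39.9, 35.3]
tool_rot: [-3.142, 0.0, 1.245]
contact_force: [-0.8, -2.5, 1.4]
width: -0.1
finger_force: 1.2
```

>>> apply_moves(rows=[[[0,0,0],0],[[-0.8,0,0],0],[[-1,0,-3],0],[[-3,0,-5],0],[[-5,0,-3],0]])

```text
clock: 18.3
eef_pos: [508.5, -53.3, 147.1]
tool_rot: [3.139, -0.001, 1.247]
contact_force: [0.9, -0.3, 0.1]
width: 0.1
finger_force: 0.0
```

>>> apply_moves(rows=[[[-5,0,-1],0],[[0,0,0],0],[[0,0,0],0]])

```text
clock: 18.68
eef_pos: [491.8, -100.7, 155.3]
tool_rot: [3.141, -0.0, 1.244]
contact_force: [0.3, -0.7, 0.0]
width: 0.0
finger_force: 0.0
```

Run:
```python
from fit import *
f,P=wrist("w8.png"); X,Y=edges(P,(560,-73.5),-0.3255); Z=P[...,2]
m=(Z>57)&(Z<70)&(abs(X)<30)&(Y>30)&(Y<130); print("rib",m.sum(),cv2.minAreaRect(np.c_[X[m],Y[m]].astype(np.float32)))
m=(abs(X-1.5)<17)&(Y>4)&(Y<38)&(Z>18)&(Z<32); print("flap pts",m.sum(),Y[m].min() if m.any() else 0,Y[m].max() if m.any() else 0,Z[m].max() if m.any() else 0)
rect(P,(575,-73),40,50,66); rails(P,(560,-73.5),-0.3255)
```

```text
rib 0 ((0.0, 0.0), (0.0, 0.0), 0.0)
flap pts 207 10.254916975154131 13.391725354014426 27.90272760545107
n 1181 mean [576.2 -72.9  57.5] ctr [576.2 -73.5] LxW [59.5 12.4] ang 0.0357
ref N 1534 inner x(y=-55) -28.92 slope 0.0015 outer -40.94 0.0009 z 26.2 y -108.0 -4.3
mov N 1601 inner x(y=-55) 32.33 slope 0.0013 outer 46.3 0.0766 z 25.9 y -107.9 -4.2
```

View pics/w8.png

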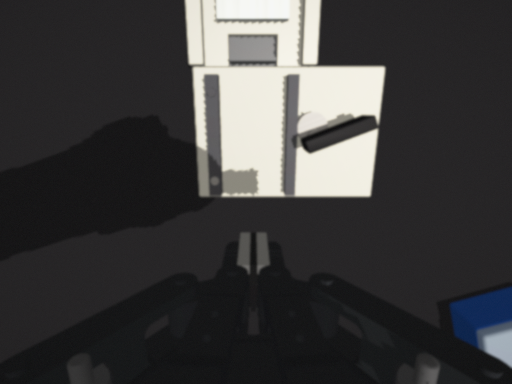

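The channel is empty, the flap at (253,48) stands up again, and the gap measures 61.25 mm. The gauge's rear edge shows at row 18. Next I'll check its position with the top and side cameras.

Run:
```python
from fit import *
for c in("top","side"):
    f=grab_frame(c); P=cloud(f); X,Y=edges(P,(561.3,-73.6),-0.3255); Z=P[...,2]
    m=(Z>56)&(Z<70)&(abs(X)<30)&(Y>30)&(Y<128); print(c,"rib true-track",m.sum(),cv2.minAreaRect(np.c_[X[m],Y[m]].astype(np.float32)) if m.any() else 0)
    for q in("reagent","beaker","tipbox"): print(q,[np.round(r["position"]).tolist() for r in nets.place_of(q,c)][:1])
f,P=wrist(); X,Y=edges(P,(561.3,-73.6),-0.3255); Z=P[...,2]
m=(abs(X)<25)&(Y>36)&(Y<80)&(Z>22)&(Z<32); print("gauge rear edge y",np.percentile(Y[m],1),m.sum())
print(env.read_state()["clock"])
```

```text
top rib true-track 53 ((0.7321982383728027, 80.97097778320312), (49.29358673095703, 14.185429573059082), 89.6009521484375)
reagent [[586.0, 446.0, 0.0]]
beaker [[466.0, 438.0, 2.0]]
tipbox [[707.0, -376.0, -3.0]]
side rib true-track 107 ((-1.4875035285949707, 81.74687194824219), (16.58631706237793, 50.095001220703125), 0.8649524450302124)
reagent [[587.0, 442.0, -2.0]]
beaker [[464.0, 440.0, 1.0]]
tipbox [[706.0, -378.0, -4.0]]
gauge rear edge y 42.12364475574694 1263
19.175
```

```bash
python3 -c "
from workcell import env
print(env.job_done())"
```

```text
the job is handed in; nothing more can be done
None
```

The job is handed in: the rails are set to a measured gap of about 61.3 mm (about 1.3 mm play), and the gauge was slid through the flap into the bay at about y 82 mm. The flap is up behind it, the bystanders have not moved, and the run took about 19 s; no verdict was returned.

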